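# Push a lidded steel pan through the swing gate of a holding bay and press it home

## Task

Slide the lidded steel pan, nose first and flat on the counter, through the orange swing gate into the holding bay (do not lift it over the gate), until it meets the rubber back stop. Press it against the stop with a steady push of about 10 N for about half a second, never pushing pan, bay or stop with more than 20 N, then let go and leave the pan in the bay with both gate leaves shut behind it. Do not disturb the bowl, the bottle or the torch.

Things in the scene. Friction and masses are not known exactly. Their poses are not given: they have to be found in the camera images.
- pan: Loose closed steel pan with fixed lid, 0.3 to 0.55 kg, a box 110 long (x) x 72 wide (y) x 42 high, standing on the counter, where it slides easily (friction about 0.2). Origin: centre of its underside; +x is its nose, which goes first into the bay; z up. A black fin handle stands on the lid. At the start the nose points away from the robot, within 0.5 rad of straight ahead.
- pan_fin (a point): Middle of the top edge of the pan's black upright fin handle, 76 above the pan's underside and 15 behind (-x) its middle; axes as the pan's. The fin is 44 long (x), 12 thick (y) and 34 high, rising from the lid top at 42.
- bay: Fixed steel holding bay on the counter, 124 wide, 236 long, at most 62 high. Origin: on the counter, middle of the gate's plane; +x into the bay (away from the robot), y left, z up. Gate opening 96 clear between two posts (14 wide, 62 high), nothing overhead. Side walls 56 high run inward, 112 apart inside. The pan slides on bare counter inside the bay too.
- bay_guide (a point): Point on the counter, on the bay's middle line, 84 past the gate plane, axes as the bay's. From here on a straight white guide (34 high) leaves 80 clear across; a funnel begins 30 before it and narrows to it.
- bay_roof (a point): Middle of the roof's front top edge, 62 above the counter, 150 past the gate plane. The bay is open above up to here; beyond, a roof (underside 56 above the counter) covers the pan's nose and the stop.
- gate_left (a joint): Left (+y) orange gate leaf: upright plate 4 thick, from 6 to 48 above the counter, reaching 46 from its upright hinge at the bay's (0, +48) to the middle. 0 = shut; grows as it swings into the bay, to 1.5 rad. A light spring (0.5 to 1.3 N at the tip) shuts it, once the pan's rear end is about 48 or more inside the gate plane.
- gate_right (a joint): Right (-y) orange gate leaf, mirror image of the left: hinge at the bay's (0, -48). 0 = shut; grows as it swings into the bay, to 1.5 rad.
- stop: Fixed back-stop bracket across the bay's far end (plate 10 thick, 108 wide, 50 high). Origin: on the counter, plate's centre, 220 past the gate plane on the bay's middle line, axes as the bay's. It carries a round rubber buffer (28 across) on a locked rod, its face anywhere from 32 to 56 before the origin, different each time and under the roof: find it by feel.
- stop_line (a point): Point on the bracket, on the buffer's axis, 24 above the counter. The buffer points to -x from here, gives about 1 mm per 4 N, bottoms after 9 mm, and is damped (some 1.5 N more per 10 mm/s), so meet it slowly. When let go it eases the pan back a few mm at most, which is fine.
- bowl: Loose blue ceramic bowl, 110 across, 55 high, a bystander. Origin: centre of its underside.
- bottle: Loose yellow sauce bottle with a red cap, 60 across, 170 high, a bystander. Origin: centre of its underside.
- torch: Loose upright kitchen torch, green can 66 across with a black head and a steel nozzle reaching 85 to its -x, 173 high, a bystander. Origin: centre of its underside.
Not all that is in view belongs to the job. What is shaped like the pan but purple is not meant. What is shaped like the stop but yellow is not meant.

How it is judged:
By the outcome, as a careful person would: the job done as asked, in the order asked, and still so for the second after the job is handed in, with the robot touching nothing.
It also fails if it takes over 58 s, if anything falls off the work surface, if the arm or the gripper's body presses on something with over 40 N, if the wrist force passes 120 N, or if a joint passes its speed limit or range.

## Robot

A 6-joint arm with a two-finger parallel gripper is mounted at the origin on the work surface. World frame = base frame: x ahead of the robot, y to its left, z up, the work surface at z = 0. Lengths are in mm, angles in rad, forces in N, time in s.
With the tool pointing down it reaches from about 350 to 775 mm from the base axis. Payload 7.3 kg.
Tool frame: the origin (TCP) lies between the finger pads; the fingertips stand 17 mm ahead of it and the grasp point (between the pads) lies 2 mm behind it; z points along the fingers, y is the direction in which the jaws open and shut (so a half turn about z gives the same grasp; the last joint's range is limited). The gripper opens to 92 mm and grips with 3 to 60 N. Pads are 19 mm wide; open, the fingers measure 130 mm over their backs; the gripper's body (75 mm by 190 mm) begins 47 mm behind the grasp point.
Start: joints at [1.122, 0.342, 1.524, -0, 1.275, -0.146], TCP at [156.536, 501.138, 243.741] pointing down, gripper open.
Joint ranges: [-2.53, 2.53], [-0.77, 2.02], [0.04, 2.7], [-1, 4.14], [0.28, 2.66], [-3.11, 3.11]. Speed limits (rad/s): [2.57, 2.57, 3.14, 3.14, 3.14, 3.14].

## Interface

Orientations are given as [roll, pitch, yaw] about the fixed x, y, z axes, in that order (R = Rz(yaw) Ry(pitch) Rx(roll)).
In Python, from plant import get_obs, capture, get_calibration, close_job gives the robot as it stands.
- The arm moves only by the tool carry_out, never from a script. Its argument "moves" is one flat list of numbers, 7 for each row, row after row: the shift along the tool's x, y, z normalised to -1 to 1, where 1 is 40 cm, then the turn, a rotation vector about the tool's x, y, z normalised to -1 to 1, where 1 is 30 degrees, then the opening, from 0 (shut) to 1 (fully open). A call has exactly 8 rows; each row is the pose to reach, as a shift and turn from the pose measured when the call began, along the tool's axes at that moment; what a row does not reach only later rows make up. A row lasts 1/10 s, in which the tool goes at most 50 mm and 8.59 degrees, less where a joint would pass 70% of its speed; a pose out of reach is approached as far as the arm can. A call with a number of a shift or a turn outside -1 to 1 is refused whole. A call with a gripper value outside its range is refused whole. The fingers move at their own pace and stop on an object; the grip force is fixed at half the most. Time passes only in rows, so rows that repeat a pose let the fingers close, or fill a call up. It gives the time, the measured TCP pose, the force and the opening at its end, in the units of the state.
- get_obs(): the state, without advancing time (a new reading comes with each control period).
- capture(name): name is "scene" or "side" or "wrist"; returns the picture (420x560x3 uint8, red, green, blue); there is no depth.
- get_calibration(name): a dict with "vfov" (degrees; the focal length in pixels is half the picture's height over the tangent of half this angle, whatever the lens; pixels are square), "cx", "cy" (the principal point, pixels), "cam_to_world" (4x4, takes a point from camera to world coordinates). Camera axes: x right, y up, looking along -z (the intrinsics and any distortion apply to the point x, -y, -z); pixel columns grow to the right and rows downward; lengths in mm; the calibration is good to about 2 mm. A picture is of the moment at which its call begins: read the wrist's pose just before it. get_calibration takes no time and is no camera call; for the wrist camera it gives the pose at the moment of the call.
- close_job(): hands the job in, once; it reports no verdict.
The state is a dict: "time": time; "joint_positions": joint angles; "dq": joint speeds; "tau": joint torques, N m; "tool_pos": TCP position; "tcp_rot": TCP orientation; "contact_force": force on the tool from outside, world axes, zero at the start; "moment": the same for the moment, N m; "grip_width": finger opening in mm.
Only numpy, scipy, OpenCV 4.12 (cv2) and the standard library are available. Lean on these libraries where they do the work, as an engineer would, in place of code of your own. Each camera call takes 0.05 s, during which the arm holds its last target.

## Working session

There is one attempt and no reset: what is moved stays moved. The work goes in short steps, Python scripts to look and compute and a tool call to move; the robot and the scene stay as the last step left them, time stands still between calls to the robot, and variables do not carry over. Pictures are saved under pics/ and viewed, and the job is handed in when it is done.

Besides the shell and the picture viewer there is one more tool, called after ">>>" as name(argument=value, ...) on one line, values as JSON. carry_out: Moves the arm, as the interface text tells. Scaled input: -1 to 1 covers 40 cm each way for a shift and 30 degrees each way for a turn. Its arguments: {"type":"object","properties":{"moves":{"type":"array","items":{"type":"number"}}},"required":["moves"]}

```bash
mkdir -p pics; ls; python3 - <<'E'
from plant import *
import cv2
print(get_obs())
for n in ("scene","side","wrist"):
    c=get_calibration(n); print(n,c)
    cv2.imwrite(f"pics/{n}0.png",capture(n)[:,:,::-1])
E
```

```text
pics
{'time': 0.0, 'joint_positions': array([ 1.12200501e+00,  3.42741529e-01,  1.52499026e+00,  2.95814905e-06,
        1.27537369e+00, -1.45969611e-01]), 'dq': array([-0.0013952 , -0.00073286,  0.00274547,  0.00032597, -0.00099178,
       -0.00026603]), 'tau': array([ 1.16684889e-03, -4.31244063e+01, -2.44220692e+01,  7.17830588e-02,
        5.60155569e-02, -1.13517217e-04]), 'tool_pos': array([156.36687048, 500.79428442, 243.04450877]), 'tcp_rot': array([-3.14009633e+00, -2.22840994e-04,  2.83876992e+00]), 'contact_force': array([0.25550294, 0.24892177, 0.00939593]), 'moment': array([ 0.07037216, -0.04263941,  0.02894663]), 'grip_width': 91.5027670850217}
scene {'vfov': 47.660059350639784, 'cx': 277.17880954584984, 'cy': 217.1675035776658, 'cam_to_world': array([[-6.77856588e-01, -4.42138737e-01,  5.87387251e-01,
         1.14293602e+03],
       [ 7.35056572e-01, -4.23036266e-01,  5.29841631e-01,
         5.59473796e+02],
       [ 1.42225994e-02,  7.90919500e-01,  6.11754904e-01,
         7.13255296e+02],
       [ 0.00000000e+00,  0.00000000e+00,  0.00000000e+00,
         1.000000
[... 196 characters left out ...]

       [-4.07054322e-01,  4.79011177e-01, -7.77724290e-01,
        -7.60804228e+02],
       [-8.21109009e-03,  8.49503715e-01,  5.27518736e-01,
         6.09872146e+02],
       [ 0.00000000e+00,  0.00000000e+00,  0.00000000e+00,
         1.00000000e+00]])}
wrist {'vfov': 65.68431676467603, 'cx': 276.00035330905604, 'cy': 207.0877854875066, 'cam_to_world': array([[ 2.98509310e-01, -9.11416260e-01, -2.83218279e-01,
         7.92006702e+01],
       [ 9.54403323e-01,  2.84270190e-01,  9.11304322e-02,
         5.25646436e+02],
       [-2.54724360e-03, -2.97507749e-01,  9.54716005e-01,
         3.84374295e+02],
       [ 0.00000000e+00,  0.00000000e+00,  0.00000000e+00,
         1.00000000e+00]])}
```

View pics/scene0.png

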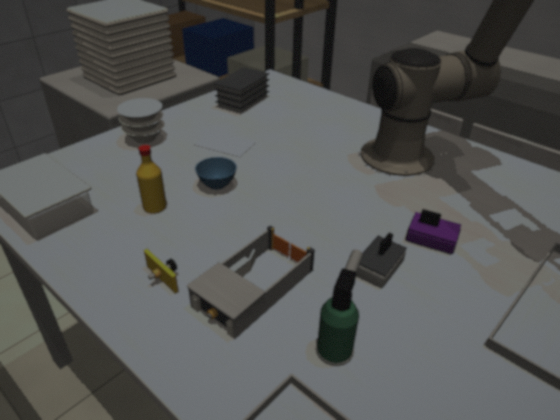

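View pics/side0.png

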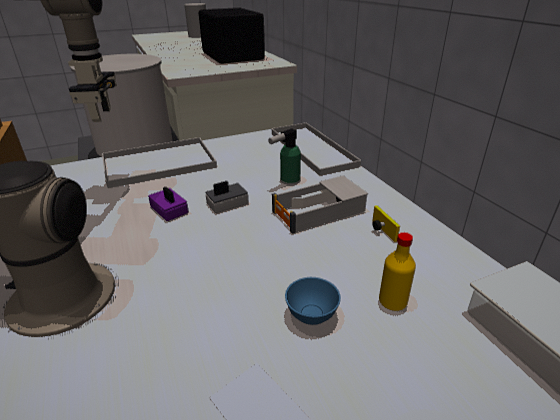

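View pics/wrist0.png

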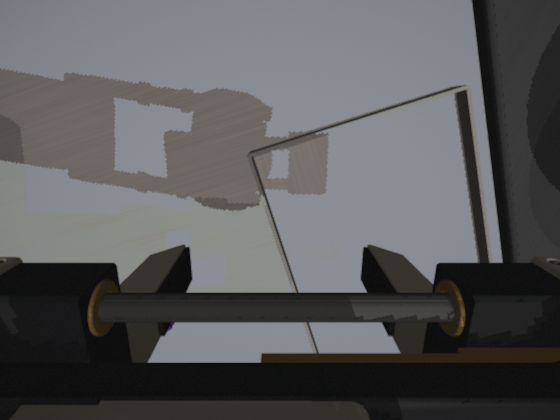

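The steel-grey pan is at scene (380,258) and side (227,197). Its purple copy at scene (433,232) and the yellow bracket at (160,270) are decoys. The bay is at scene (255,280). I'll enlarge these to confirm and measure.

```bash
python3 - <<'E'
import cv2,numpy as np
a=cv2.imread("pics/scene0.png");b=cv2.imread("pics/side0.png")
def crop(im,x0,y0,w,h,s,n):
    c=cv2.resize(im[y0:y0+h,x0:x0+w],None,fx=s,fy=s,interpolation=cv2.INTER_CUBIC)
    c=np.clip(c.astype(float)*1.6,0,255).astype(np.uint8)
    for k in range(0,w,10): cv2.line(c,(k*s,0),(k*s,8 if k%50 else 16),(0,0,255),1); 
    for k in range(0,w,20): cv2.putText(c,str(x0+k),(k*s,22),0,0.35,(0,0,255),1)
    for k in range(0,h,10): cv2.line(c,(0,k*s),(8,k*s),(0,0,255),1); cv2.putText(c,str(y0+k),(10,k*s+4),0,0.35,(0,0,255),1)
    cv2.imwrite("pics/"+n,c)
crop(a,345,220,80,65,9,"c1.png");crop(a,180,220,140,110,5,"c2.png")
crop(b,195,170,65,50,11,"c3.png");crop(b,260,165,120,75,6,"c4.png")
E
```

```text
(no output)
```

View pics/c1.png

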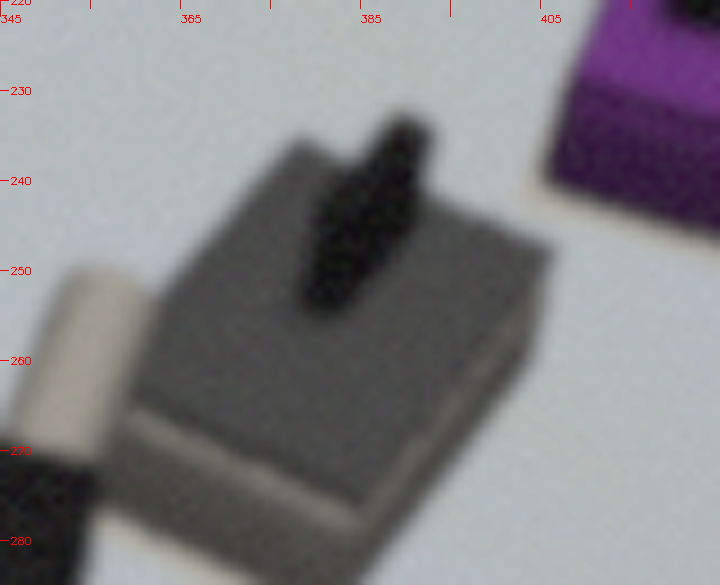

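View pics/c2.png

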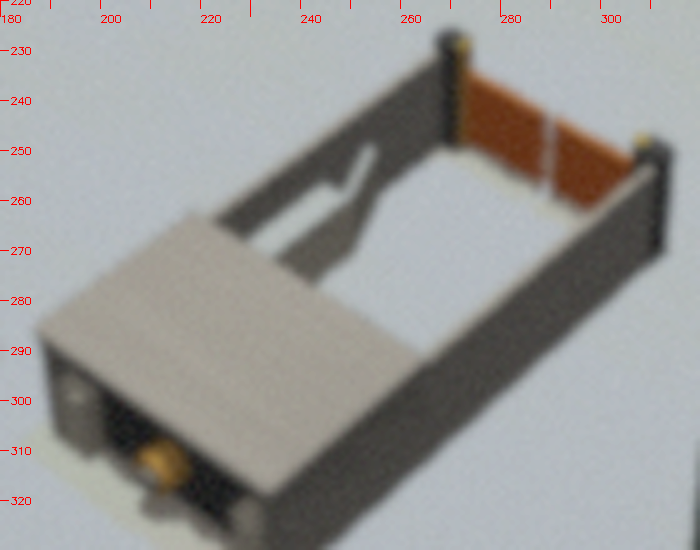

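View pics/c3.png

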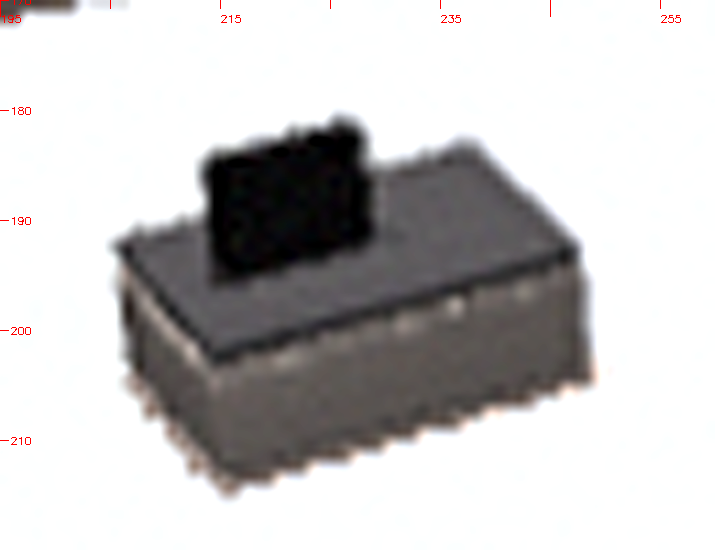

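View pics/c4.png

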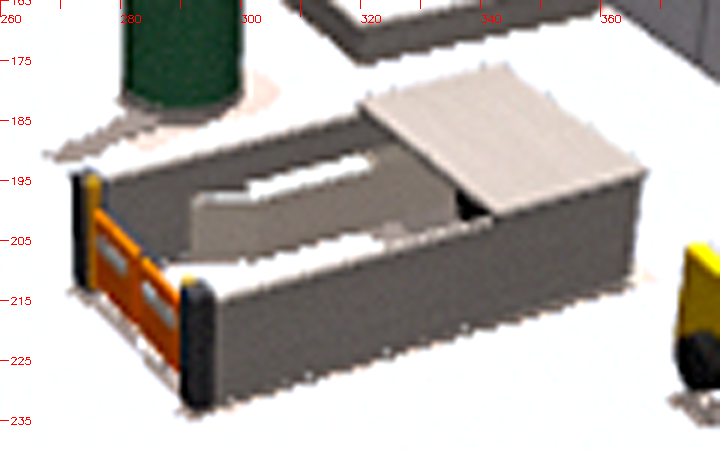

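```bash
cat > h.py <<'E'
import numpy as np, cv2
from scipy.optimize import least_squares
from scipy.spatial.transform import Rotation as R
def proj(c,P):
    M=np.linalg.inv(c["cam_to_world"]); p=(M[:3,:3]@np.asarray(P,float).T).T+M[:3,3]
    f=210/np.tan(np.radians(c["vfov"]/2)); return np.c_[c["cx"]+f*p[:,0]/-p[:,2], c["cy"]-f*p[:,1]/-p[:,2]]
def place(q,L):
    x,y,a=q[:3]; L=np.asarray(L,float); C,S=np.cos(a),np.sin(a)
    return np.c_[x+C*L[:,0]-S*L[:,1], y+S*L[:,0]+C*L[:,1], L[:,2]]
def fit(obs,q0):  # obs: list of (calib, [(local xyz),(u,v)]...)
    def r(q): return np.concatenate([(proj(c,place(q,[o[0] for o in l]))-np.array([o[1] for o in l])+0.45).ravel() for c,l in obs])
    s=least_squares(r,q0,x_scale=[100,100,1],loss="soft_l1"); return s.x, r(s.x).reshape(-1,2)
E
python3 - <<'E'
from h import *; from plant import get_calibration
s=get_calibration("scene");d=get_calibration("side")
np.set_printoptions(precision=2,suppress=True)
Ps=[((-55,-36,42),(378.5,235.5)),((-55,36,42),(405.5,247.5)),((55,36,42),(384.5,276)),((55,-36,42),(359.5,265))]
Pd=[((-55,-36,42),(214,202.5)),((-55,36,42),(206,192)),((55,36,42),(238,183)),((55,-36,42),(247,192.5)),((-55,-36,0),(215.5,214)),((55,-36,0),(248.5,204.5))]
Bs=[((150,-62,62),(199,262)),((150,62,62),(244.5,292)),((0,-47,48),(272,233)),((0,0,48),(289,243)),((0,47,48),(306,252))]
Bd=[((150,62,62),(320,182)),((150,-62,62),(340.5,201)),((0,47,48),(276,199.5)),((0,0,48),(282,206))]
for n,a,b,q0 in (("pan",Ps,Pd,(500,100,0)),("bay",Bs,Bd,(650,0,0))):
    for o in ([(s,a)],[(d,b)],[(s,a),(d,b)]):
        q,r=fit(o,q0); print(n,q,np.abs(r).max()); 
    print(r)
E
```

```text
pan [442.42 223.3    0.14] 5.5887013433187915
pan [438.48 223.81   0.12] 1.8360082661077854
pan [439.44 223.68   0.13] 4.788875537025592
[[-0.2  -0.89]
 [ 3.3  -0.14]
 [ 2.2   0.67]
 [-4.79 -2.98]
 [ 0.04 -0.07]
 [-1.52 -0.3 ]
 [ 0.31 -0.7 ]
 [ 2.01 -0.35]
 [ 0.01  0.99]
 [ 1.27 -0.12]]
bay [560.9   60.47  -0.1 ] 11.896928643813919
bay [549.28  71.98  -0.01] 1.1720012080076117
bay [553.07  61.26   0.04] 19.071843444940793
[[18.37 -0.88]
 [19.07 -0.73]
 [ 0.38  0.82]
 [-0.08  0.13]
 [ 0.27  0.9 ]
 [ 0.95  0.08]
 [ 4.    0.39]
 [ 1.25  0.76]
 [ 2.7   2.2 ]]
```

```bash
cat > m.py <<'E'
from h import *; from plant import get_calibration
s=get_calibration("scene");d=get_calibration("side")
np.set_printoptions(precision=2,suppress=True)
Ps=[((-55,-36,42),(378.6,235.6)),((-55,36,42),(406.3,247.4)),((55,36,42),(384.6,276.8))]
Pd=[((-55,-36,42),(214.5,202.3)),((-55,36,42),(205.7,192.1)),((55,36,42),(237.7,183)),((55,-36,42),(247.5,192.5)),((-55,-36,0),(215.9,214.5)),((55,-36,0),(248.6,204.5))]
Bs=[((150,-62,62),(220,262.4)),((150,62,62),(265.6,292)),((0,-47,48),(273.6,233.6)),((0,0,48),(289.6,243)),((0,47,48),(306.4,252.6))]
Bd=[((150,62,62),(320.3,182.2)),((150,-62,62),(341.7,200.8)),((0,47,48),(276.2,200)),((0,0,48),(283,207.6))]
for n,a,b,q0 in (("pan",Ps,Pd,(500,100,0)),("bay",Bs,Bd,(650,0,0))):
    for o in ([(s,a)],[(d,b)],[(s,a),(d,b)]):
        q,r=fit(o,q0); print(n,q,np.abs(r).max()); 
    print(r)
E
python3 m.py
```

```text
pan [442.14 221.74   0.11] 1.3541093266959592
pan [438.65 223.44   0.14] 1.5194413509155311
pan [440.38 222.2    0.11] 1.9454036566131208
[[-0.64 -1.07]
 [ 1.93  0.15]
 [ 0.69 -0.27]
 [-0.3   0.23]
 [-0.71 -0.41]
 [ 1.34 -0.49]
 [ 1.95 -0.01]
 [-0.22  0.58]
 [ 1.59  0.23]]
bay [551.85  62.68   0.05] 1.1732047239959116
bay [549.94  66.21   0.02] 1.040814075312494
bay [551.3   63.29   0.05] 1.712097472953144
[[-0.96 -0.7 ]
 [ 0.3  -0.47]
 [-0.15  0.36]
 [ 0.58  0.17]
 [ 1.3   0.21]
 [-0.69 -0.48]
 [ 1.71  0.05]
 [ 0.02  0.1 ]
 [ 0.8   0.39]]
```

```bash
cat >> h.py <<'E'
def ground(c,uv,z=0):
    f=210/np.tan(np.radians(c["vfov"]/2)); M=c["cam_to_world"]
    dvec=M[:3,:3]@np.array([(uv[0]-c["cx"])/f,-(uv[1]-c["cy"])/f,-1]); t=(z-M[2,3])/dvec[2]; return M[:3,3]+t*dvec
E
python3 - <<'E'
from h import *; from plant import get_calibration
s=get_calibration("scene");d=get_calibration("side")
np.set_printoptions(precision=1,suppress=True)
print("torch base",ground(s,(337,347)),ground(d,(290,179)))
print("head top",ground(s,(348,275),173),ground(d,(291,131),173))
print("nozzle tip",ground(s,(354,252),150),ground(d,(270,139),150))
print("bowl",ground(s,(216,180)),ground(d,(312,315)), "bottle",ground(s,(153,205)),ground(d,(396,303)))
E
```

```text
torch base [666.3 281.5   0. ] [676.  288.2   0. ]
head top [657.2 277.1 173. ] [672.7 274.7 173. ]
nozzle tip [582.1 238.7 150. ] [611.  295.4 150. ]
bowl [ 451.7 -290.5    0. ] [ 466.1 -268.9    0. ] bottle [ 637.7 -318.4    0. ] [ 642.5 -312.6    0. ]
```

```bash
cat >> h.py <<'E'
def to(x,y,z,yaw):
    from plant import get_obs
    o=get_obs(); A=R.from_euler("xyz",o["tcp_rot"]); B=R.from_euler("xyz",[np.pi,0,yaw])
    sh=A.inv().apply(np.array([x,y,z])-o["tool_pos"])/400
    rv=np.degrees((A.inv()*B).as_rotvec())/30
    print("t",round(o["time"],2),"pos",o["tool_pos"].round(1),o["tcp_rot"].round(4),"F",o["contact_force"].round(2),"w",round(o["grip_width"],1)); print("move",sh.round(4),rv.round(4))
E
python3 -c "
from h import *; to(450,130,260,np.pi+.05)"
```

```text
t 0.15 pos [156.4 500.9 243.2] [-3.1405e+00 -2.0000e-04  2.8388e+00] F [ 0.1  -0.25  0.6 ] w 91.6
move [-0.9771 -0.6662 -0.0414] [-0.0019 -0.0007 -0.6738]
```

>>> carry_out(moves=[-0.977, -0.666, -0.041, 0, 0, -0.674, 1, -0.977, -0.666, -0.041, 0, 0, -0.674, 1, -0.977, -0.666, -0.041, 0, 0, -0.674, 1, -0.977, -0.666, -0.041, 0, 0, -0.674, 1, -0.977, -0.666, -0.041, 0, 0, -0.674, 1, -0.977, -0.666, -0.041, 0, 0, -0.674, 1, -0.977, -0.666, -0.041, 0, 0, -0.674, 1, -0.977, -0.666, -0.041, 0, 0, -0.674, 1])

```text
time: 0.95
tool_pos: [399.3, 193.5, 257.1]
tcp_rot: [-3.141, -0.0, -3.092]
contact_force: [0.9, 0.8, 0.3]
grip_width: 91.8
```

```bash
python3 -c "
from h import *; to(450,130,260,np.pi+.05)"
```

```text
t 0.95 pos [399.3 193.5 257.1] [-3.1408e+00 -4.0000e-04 -3.0916e+00] F [0.94 0.81 0.3 ] w 91.8
move [-0.1186 -0.1649 -0.007 ] [-0.0016 -0.0007  0.0001]
```

>>> carry_out(moves=[-0.119, -0.165, -0.007, 0, 0, 0, 1, -0.119, -0.165, -0.007, 0, 0, 0, 1, -0.119, -0.165, -0.007, 0, 0, 0, 1, -0.119, -0.165, -0.007, 0, 0, 0, 1, -0.119, -0.165, -0.007, 0, 0, 0, 1, -0.119, -0.165, -0.007, 0, 0, 0, 1, -0.119, -0.165, -0.007, 0, 0, 0, 1, -0.119, -0.165, -0.007, 0, 0, 0, 1])

```text
time: 1.75
tool_pos: [449.8, 130.6, 260.1]
tcp_rot: [-3.141, -0.0, -3.09]
contact_force: [-0.4, -1.1, -0.8]
grip_width: 92.0
```

```bash
python3 - <<'E'
from h import *; from plant import *; import pickle
c=get_calibration("wrist"); im=capture("wrist")[:,:,::-1]
pickle.dump(c,open("w1.pkl","wb")); cv2.imwrite("pics/w1.png",im); to(440,222,200,np.pi+.11)
cv2.imwrite("pics/w1x.png",cv2.resize(im,None,fx=1.4,fy=1.4,interpolation=2))
E
```

```text
t 1.8 pos [449.9 130.5 260.1] [-3.1408e+00 -2.0000e-04 -3.0905e+00] F [-0.2  -0.83  0.41] w 91.7
move [0.0131 0.23   0.15  ] [-0.0016 -0.0004 -0.1125]
```

View pics/w1x.png

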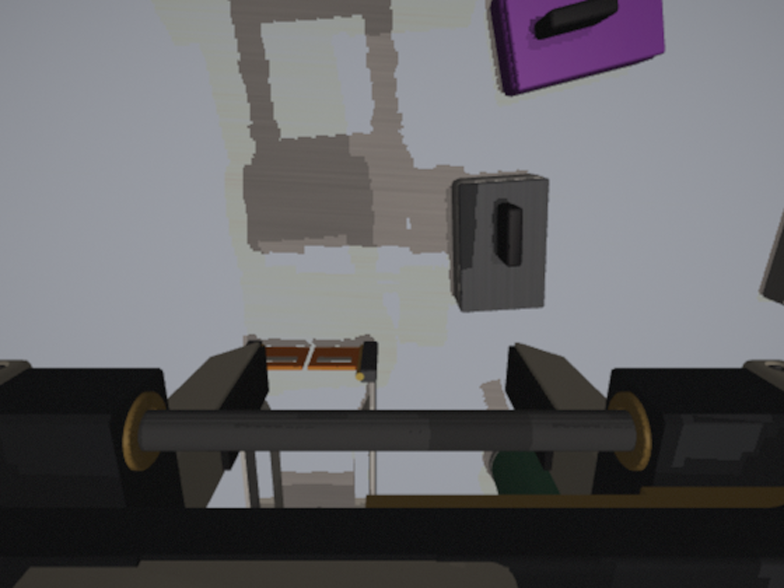

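The wrist view shows the grey pan at (358,172), with its fin near (365,167). The orange gate is around (222,256), and the purple decoy is clear of both at top right. I'll enlarge to measure.

```bash
python3 - <<'E'
import cv2,numpy as np
a=cv2.imread("pics/w1.png")
def crop(im,x0,y0,w,h,s,n):
    c=cv2.resize(im[y0:y0+h,x0:x0+w],None,fx=s,fy=s,interpolation=cv2.INTER_CUBIC)
    c=np.clip(c.astype(float)*1.6,0,255).astype(np.uint8)
    for k in range(0,w,10): cv2.line(c,(k*s,0),(k*s,8),(0,0,255),1); 
    for k in range(0,w,10): cv2.putText(c,str(x0+k),(k*s-8,18),0,0.33,(0,0,255),1)
    for k in range(0,h,10): cv2.line(c,(0,k*s),(8,k*s),(0,0,255),1); cv2.putText(c,str(y0+k),(10,k*s+4),0,0.33,(0,0,255),1)
    cv2.imwrite("pics/"+n,c)
crop(a,315,120,85,105,5,"c5.png");crop(a,170,235,110,60,7,"c6.png")
E
```

```text
(no output)
```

View pics/c5.png

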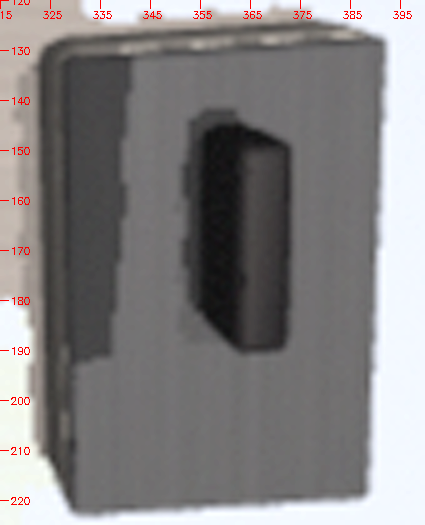

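View pics/c6.png

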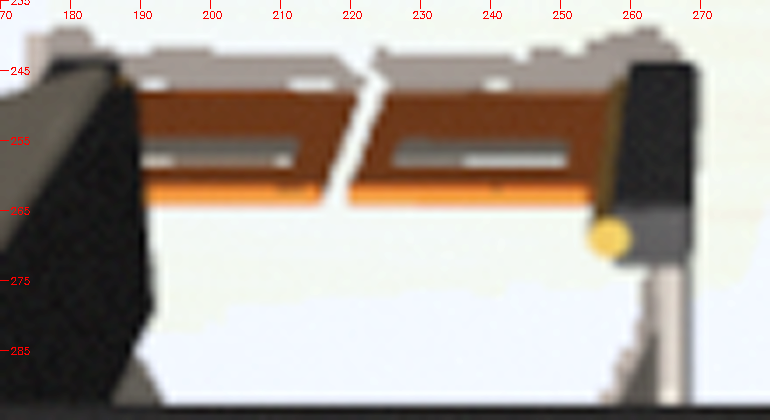

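```bash
cat >> m.py <<'E'
import pickle
w=pickle.load(open("w1.pkl","rb"))
Pw=[((-55,-36,42),(328.3,130)),((-55,36,42),(391.6,128.4)),((55,-36,42),(330,222.4)),((55,36,42),(388.2,219)),
 ((-37,6,76),(373,149.5)),((7,-6,76),(363.6,190)),((7,6,76),(372.6,190))]
Bw=[((-2,-2,48),(216.2,261.3)),((-2,2,48),(219.7,261.3)),((2,-2,48),(215.8,264.3)),((2,2,48),(219.5,264.3)),((-2,2,6),(225,248)),((-2,-2,6),(221.5,248))]
print("wrist")
q,r=fit([(w,Pw)],(440,222,.1));print(q);print(r)
for ww in ([(w,Bw)],[(s,Bs),(d,Bd),(w,Bw)]):
  q,r=fit(ww,(551,63,.05));print(q);print(r)
g=[ground(w,(268.15,264.1),62),ground(w,(268.15,272.4),62),ground(w,(268.15,291.5),56)];print(np.array(g))
for p in g: print(R.from_euler("z",-q[2]).apply(p-[q[0],q[1],0]))
# far visible guide features
E
python3 m.py | sed -n '/wrist/,$p'
```

```text
wrist
[440.17 223.18   0.13]
[[-2.61 -0.47]
 [ 1.4  -4.06]
 [-1.45  2.82]
 [ 1.91  1.92]
 [ 0.62 -2.3 ]
 [-2.24  1.09]
 [ 0.46  0.24]]
[552.34  65.16  -0.02]
[[-0.07  0.21]
 [-0.24  0.42]
 [ 0.28  0.21]
 [-0.1   0.42]
 [-0.16 -0.75]
 [ 0.32 -0.95]]
[552.15  65.     0.04]
[[-0.89 -0.4 ]
 [ 0.13  0.11]
 [ 0.25  0.82]
 [ 0.92  0.72]
 [ 1.59  0.86]
 [-0.44 -0.68]
 [ 1.73 -0.12]
 [ 0.15 -0.27]
 [ 0.83  0.01]
 [-0.3   0.14]
 [-0.47  0.17]
 [ 0.24  0.15]
 [-0.13  0.18]
 [-0.37 -0.98]
 [ 0.11 -1.01]]
[[543.84 126.29  62.  ]
 [554.55 126.76  62.  ]
 [583.6  127.88  56.  ]]
[-5.81 61.58 62.  ]
[ 4.9  61.61 62.  ]
[33.98 61.56 56.  ]
```

```bash
python3 -c "
from h import *; to(425.3,221.2,62,np.pi+.13)"
```

```text
t 1.8 pos [449.9 130.5 260.1] [-3.1408e+00 -2.0000e-04 -3.0905e+00] F [-0.2  -0.83  0.41] w 91.7
move [0.0498 0.2301 0.495 ] [-0.0016 -0.0005 -0.1507]
```

>>> carry_out(moves=[0.05, 0.23, 0.15, 0, 0, -0.15, 1, 0.05, 0.23, 0.2, 0, 0, -0.15, 1, 0.05, 0.23, 0.25, 0, 0, -0.15, 1, 0.05, 0.23, 0.3, 0, 0, -0.15, 1, 0.05, 0.23, 0.35, 0, 0, -0.15, 1, 0.05, 0.23, 0.4, 0, 0, -0.15, 1, 0.05, 0.23, 0.4, 0, 0, -0.15, 1, 0.05, 0.23, 0.4, 0, 0, -0.15, 1])

```text
time: 2.6
tool_pos: [425.3, 221.3, 100.3]
tcp_rot: [-3.141, -0.001, -3.012]
contact_force: [0.2, 0.4, -0.1]
grip_width: 92.3
```

```bash
python3 - <<'E'
from h import *; from plant import *; import pickle
c=get_calibration("wrist"); im=capture("wrist")[:,:,::-1]
cv2.imwrite("pics/w2.png",im); to(425.3,221.2,62,np.pi+.13)
E
```

```text
t 2.65 pos [425.7 221.5 100.8] [-3.1410e+00  9.0000e-04 -3.0118e+00] F [ 0.73 -0.93 -0.4 ] w 91.6
move [ 0.0012 -0.0004  0.0971] [-0.0011  0.0016 -0.0004]
```

View pics/w2.png

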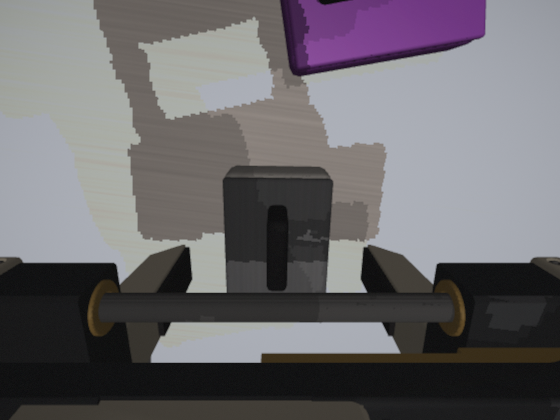

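The fin sits at (277,245), centred between the fingers and square to them. I'll go down and close.

>>> carry_out(moves=[0, 0, 0.05, 0, 0, 0, 1, 0, 0, 0.095, 0, 0, 0, 1, 0, 0, 0.095, 0, 0, 0, 0.6, 0, 0, 0.095, 0, 0, 0, 0.1, 0, 0, 0.095, 0, 0, 0, 0, 0, 0, 0.095, 0, 0, 0, 0, 0, 0, 0.095, 0, 0, 0, 0, 0, 0, 0.095, 0, 0, 0, 0])

```text
time: 3.45
tool_pos: [425.9, 221.5, 63.2]
tcp_rot: [-3.141, 0.001, -3.012]
contact_force: [0.7, -0.4, -0.8]
grip_width: 48.7
```

```bash
python3 - <<'E'
from h import *; from plant import *
im=capture("wrist")[:,:,::-1]
cv2.imwrite("pics/w3.png",im); to(425.3,221.2,62,np.pi+.13)
E
```

```text
t 3.5 pos [425.9 221.5  63.1] [-3.1411e+00  1.3000e-03 -3.0118e+00] F [-0.82  0.1   0.24] w 44.4
move [ 0.0015 -0.0005  0.0027] [-0.0009  0.0025 -0.0004]
```

View pics/w3.png

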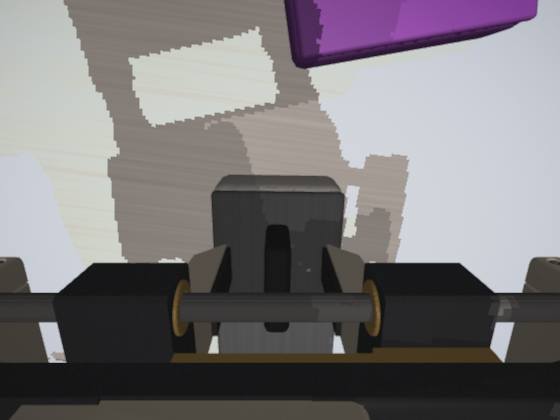

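Fingers are closing symmetrically around the fin. I'll keep closing.

>>> carry_out(moves=[0, 0, 0, 0, 0, 0, 0, 0, 0, 0, 0, 0, 0, 0, 0, 0, 0, 0, 0, 0, 0, 0, 0, 0, 0, 0, 0, 0, 0, 0, 0, 0, 0, 0, 0, 0, 0, 0, 0, 0, 0, 0, 0, 0, 0, 0, 0, 0, 0, 0, 0, 0, 0, 0, 0, 0])

```text
time: 4.3
tool_pos: [425.9, 221.5, 63.0]
tcp_rot: [-3.141, 0.001, -3.012]
contact_force: [-0.5, 1.0, -0.8]
grip_width: 11.5
```

```bash
python3 - <<'E'
from h import *; from plant import *
q=(552.1,65,.04)
for bx in (-85,):
    p=place(q,[(bx-15,0,0)])[0]; to(p[0],p[1],63,np.pi+.04)
E
```

```text
t 4.3 pos [425.9 221.5  63. ] [-3.1411e+00  1.2000e-03 -3.0119e+00] F [-0.46  1.01 -0.85] w 11.5
move [-1.340e-02 -4.063e-01  3.000e-04] [-0.0007  0.0024  0.1714]
```

>>> carry_out(moves=[-0.001, -0.03, 0, 0, 0, 0.01, 0, -0.003, -0.08, 0, 0, 0, 0.03, 0, -0.005, -0.14, 0, 0, 0, 0.06, 0, -0.007, -0.2, 0, 0, 0, 0.09, 0, -0.009, -0.27, 0, 0, 0, 0.12, 0, -0.011, -0.335, 0, 0, 0, 0.15, 0, -0.013, -0.385, 0, 0, 0, 0.165, 0, -0.013, -0.406, 0, 0, 0, 0.171, 0])

```text
time: 5.1
tool_pos: [452.1, 59.2, 63.0]
tcp_rot: [-3.141, 0.001, -3.104]
contact_force: [-1.2, 2.2, -0.8]
grip_width: 11.9
```

```bash
python3 - <<'E'
from h import *; from plant import *; import pickle
w=get_calibration("wrist"); pickle.dump(w,open("w4.pkl","wb"))
for n in ("wrist","scene","side"): cv2.imwrite(f"pics/{n}4.png",capture(n)[:,:,::-1])
q=(552.1,65,.04)
p=place(q,[(-100,0,0)])[0]; to(p[0],p[1],63,np.pi+.04)
a=cv2.imread("pics/scene4.png");b=cv2.imread("pics/side4.png")
k=lambda im,x,y,w_,h_,s:np.clip(cv2.resize(im[y:y+h_,x:x+w_],None,fx=s,fy=s,interpolation=2)*1.5,0,255).astype(np.uint8)
cv2.imwrite("pics/c7.png",np.hstack([k(a,180,190,160,140,2.45),k(b,190,150,160,140,2.45)]))
E
```

```text
t 5.25 pos [451.9  60.7  63. ] [-3.1412e+00  1.0000e-03 -3.1025e+00] F [-0.14 -0.64 -1.36] w 12.0
move [-0.0008  0.0007  0.0001] [-0.0008  0.0019 -0.0018]
```

View pics/c7.png

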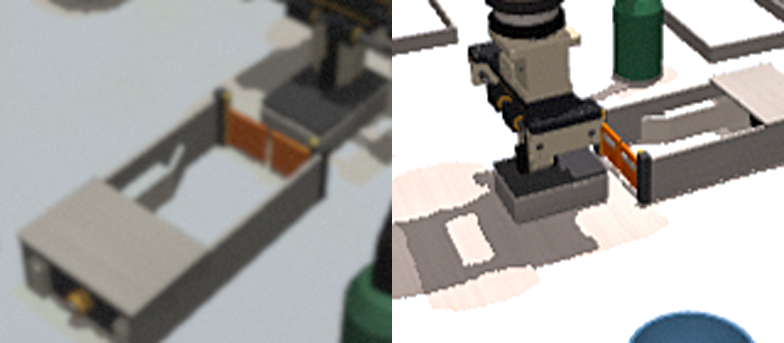

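View pics/wrist4.png

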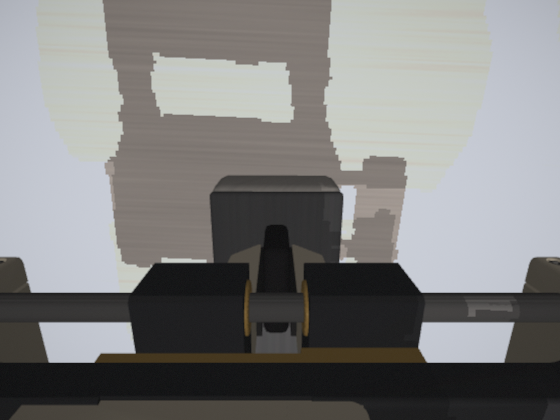

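>>> carry_out(moves=[-0.02, 0.001, 0, 0, 0, 0, 0, -0.045, 0.001, 0, 0, 0, 0, 0, -0.07, 0.001, 0, 0, 0, 0, 0, -0.1, 0.001, 0, 0, 0, 0, 0, -0.13, 0.001, 0, 0, 0, 0, 0, -0.155, 0.001, 0, 0, 0, 0, 0, -0.18, 0.001, 0, 0, 0, 0, 0, -0.19, 0.001, 0, 0, 0, 0, 0])

```text
time: 6.05
tool_pos: [528.5, 64.6, 63.0]
tcp_rot: [-3.141, 0.001, -3.102]
contact_force: [-3.0, 0.7, 5.4]
grip_width: 11.5
```

```bash
cat > look.py <<'E'
from h import *; from plant import *; import sys
n=sys.argv[1]; bx=float(sys.argv[2])
a=capture("scene")[:,:,::-1]; b=capture("side")[:,:,::-1]
p=place((552.1,65,.04),[(bx-15,0,0)])[0]; to(p[0],p[1],63,np.pi+.04)
o=get_obs(); l=R.from_euler("z",-.04).apply(o["tool_pos"]-[552.1,65,0]); print("pan in bay est",l[0]+15,l[1],"F bay",R.from_euler("z",-.04).apply(o["contact_force"]).round(2))
k=lambda im,x,y,w_,h_,s:np.clip(cv2.resize(im[y:y+h_,x:x+w_],None,fx=s,fy=s,interpolation=2)*1.5,0,255).astype(np.uint8)
cv2.imwrite(f"pics/{n}.png",np.hstack([k(a,180,190,160,140,2.45),k(b,240,150,160,140,2.45)]))
E
python3 look.py p1 40
```

```text
t 6.15 pos [528.9  64.5  63.1] [-3.1414e+00  2.4000e-03 -3.1022e+00] F [ 0.45  1.03 -0.48] w 12.0
move [-0.1206 -0.001   0.0005] [-0.0004  0.0045 -0.0011]
pan in bay est -8.236136543338674 0.42856615957646316 F bay [ 0.49  1.01 -0.48]
```

View pics/p1.png

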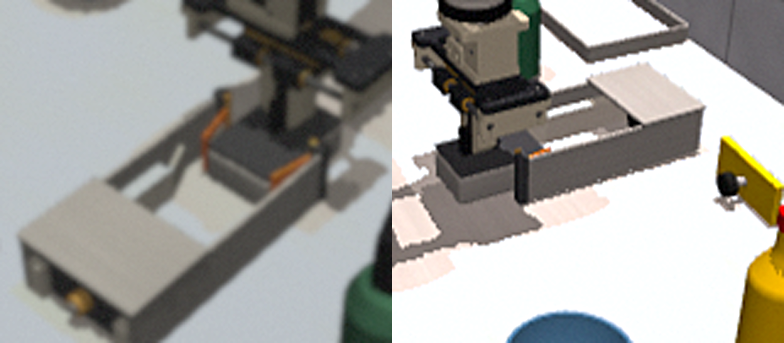

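>>> carry_out(moves=[-0.01, -0.001, 0, 0, 0, 0, 0, -0.02, -0.001, 0, 0, 0, 0, 0, -0.03, -0.001, 0, 0, 0, 0, 0, -0.04, -0.001, 0, 0, 0, 0, 0, -0.05, -0.001, 0, 0, 0, 0, 0, -0.06, -0.001, 0, 0, 0, 0, 0, -0.07, -0.001, 0, 0, 0, 0, 0, -0.08, -0.001, 0, 0, 0, 0, 0])

```text
time: 6.95
tool_pos: [561.2, 65.4, 63.0]
tcp_rot: [-3.141, 0.002, -3.102]
contact_force: [-2.3, -0.8, -1.5]
grip_width: 11.6
```

```bash
python3 look.py p2 70
```

```text
t 7.05 pos [561.9  65.3  63.1] [-3.1413  0.004  -3.1022] F [-0.25 -0.84 -0.94] w 11.7
move [-0.113   0.0002  0.0008] [-0.0005  0.0077 -0.0012]
pan in bay est 24.81375924680288 -0.04914284144759254 F bay [-0.29 -0.83 -0.94]
```

View pics/p2.png

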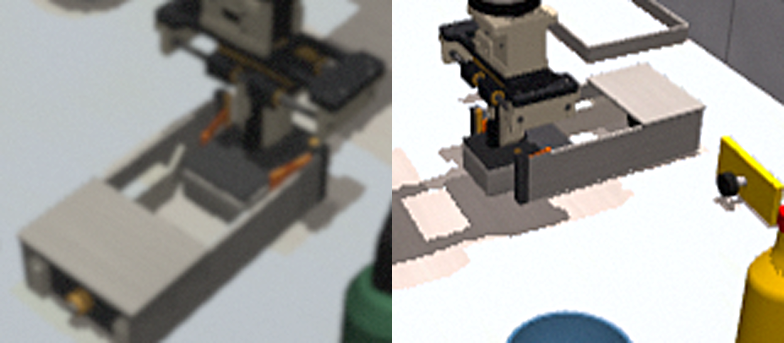

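>>> carry_out(moves=[-0.01, 0, 0, 0, 0.002, 0, 0, -0.02, 0, 0, 0, 0.004, 0, 0, -0.03, 0, 0, 0, 0.006, 0, 0, -0.04, 0, 0, 0, 0.006, 0, 0, -0.05, 0, 0, 0, 0.006, 0, 0, -0.06, 0, 0, 0, 0.006, 0, 0, -0.07, 0, 0, 0, 0.006, 0, 0, -0.08, 0, 0, 0, 0.006, 0, 0])

```text
time: 7.85
tool_pos: [594.2, 66.6, 63.1]
tcp_rot: [-3.141, 0.001, -3.102]
contact_force: [-1.0, -0.1, -5.1]
grip_width: 11.9
```

```bash
python3 look.py p3 90
```

```text
t 7.95 pos [594.8  66.6  63.2] [-3.1413e+00  2.2000e-03 -3.1023e+00] F [ 0.64 -0.58 -5.05] w 12.0
move [-0.0807  0.0003  0.0007] [-0.0006  0.0042 -0.0013]
pan in bay est 57.700430451724834 -0.1137820749702965 F bay [ 0.62 -0.61 -5.05]
```

View pics/p3.png

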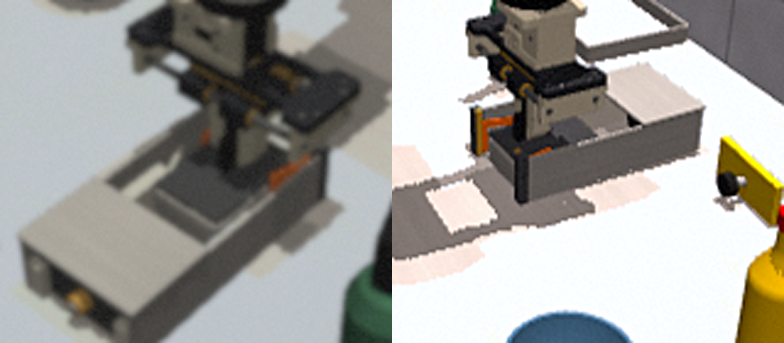

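>>> carry_out(moves=[-0.005, 0, 0.001, 0, 0, 0, 0, -0.012, 0, 0.001, 0, 0, 0, 0, -0.02, 0, 0.001, 0, 0, 0, 0, -0.028, 0, 0.001, 0, 0, 0, 0, -0.036, 0, 0.001, 0, 0, 0, 0, -0.044, 0, 0.001, 0, 0, 0, 0, -0.052, 0, 0.001, 0, 0, 0, 0, -0.06, 0, 0.001, 0, 0, 0, 0])

```text
time: 8.75
tool_pos: [619.0, 67.6, 63.0]
tcp_rot: [-3.141, 0.002, -3.102]
contact_force: [-2.5, -0.4, 1.0]
grip_width: 11.9
```

```bash
python3 look.py p4 100
```

```text
t 8.85 pos [619.5  67.5  63.1] [-3.1412  0.0035 -3.1023] F [-0.67 -0.12  1.68] w 11.8
move [-0.0438  0.0005  0.0003] [-0.0007  0.0067 -0.0013]
pan in bay est 82.49195250529651 -0.17669055372914846 F bay [-0.67 -0.09  1.68]
```

>>> carry_out(moves=[-0.005, 0, 0, 0, 0, 0, 0, -0.01, 0, 0, 0, 0, 0, 0, -0.015, 0, 0, 0, 0, 0, 0, -0.02, 0, 0, 0, 0, 0, 0, -0.025, 0, 0, 0, 0, 0, 0, -0.03, 0, 0, 0, 0, 0, 0, -0.035, 0, 0, 0, 0, 0, 0, -0.04, 0, 0, 0, 0, 0, 0])

```text
time: 9.65
tool_pos: [635.7, 68.2, 63.1]
tcp_rot: [-3.141, 0.003, -3.102]
contact_force: [-2.1, -0.1, 0.4]
grip_width: 11.6
```

```bash
cat > st.py <<'E'
from h import *; from plant import *
o=get_obs(); r=R.from_euler("z",-.04); l=r.apply(o["tool_pos"]-[552.1,65,0]); print(round(o["time"],2),"pan bay",(l[0]+15).round(2),l[1].round(2),"z",o["tool_pos"][2].round(2),"F",r.apply(o["contact_force"]).round(2),"rot",o["tcp_rot"].round(4))
E
python3 st.py
```

```text
9.65 pan bay 98.66 -0.18 z 63.06 F [-2.11  0.02  0.38] rot [-3.1413  0.0035 -3.1023]
```

>>> carry_out(moves=[-0.002, 0, 0, 0, 0, 0, 0, -0.004, 0, 0, 0, 0, 0, 0, -0.006, 0, 0, 0, 0, 0, 0, -0.008, 0, 0, 0, 0, 0, 0, -0.01, 0, 0, 0, 0, 0, 0, -0.012, 0, 0, 0, 0, 0, 0, -0.013, 0, 0, 0, 0, 0, 0, -0.014, 0, 0, 0, 0, 0, 0])

```text
time: 10.45
tool_pos: [641.3, 68.4, 63.1]
tcp_rot: [-3.141, 0.003, -3.102]
contact_force: [-0.7, -0.2, -1.3]
grip_width: 11.4
```

```bash
python3 st.py
```

```text
10.45 pan bay 104.29 -0.2 z 63.08 F [-0.74 -0.22 -1.28] rot [-3.1412  0.0034 -3.1023]
```

>>> carry_out(moves=[-0.001, 0, 0, 0, 0, 0, 0, -0.002, 0, 0, 0, 0, 0, 0, -0.003, 0, 0, 0, 0, 0, 0, -0.004, 0, 0, 0, 0, 0, 0, -0.005, 0, 0, 0, 0, 0, 0, -0.006, 0, 0, 0, 0, 0, 0, -0.007, 0, 0, 0, 0, 0, 0, -0.008, 0, 0, 0, 0, 0, 0])

```text
time: 11.25
tool_pos: [644.6, 68.5, 63.1]
tcp_rot: [-3.141, 0.003, -3.102]
contact_force: [-0.6, -0.6, -0.1]
grip_width: 12.0
```

```bash
python3 st.py
```

```text
11.25 pan bay 107.52 -0.19 z 63.09 F [-0.64 -0.62 -0.12] rot [-3.1412  0.0035 -3.1023]
```

>>> carry_out(moves=[-0.001, 0, 0, 0, 0, 0, 0, -0.002, 0, 0, 0, 0, 0, 0, -0.003, 0, 0, 0, 0, 0, 0, -0.004, 0, 0, 0, 0, 0, 0, -0.005, 0, 0, 0, 0, 0, 0, -0.006, 0, 0, 0, 0, 0, 0, -0.007, 0, 0, 0, 0, 0, 0, -0.008, 0, 0, 0, 0, 0, 0])

```text
time: 12.05
tool_pos: [647.8, 68.6, 63.1]
tcp_rot: [-3.141, 0.003, -3.102]
contact_force: [-2.1, -0.2, -1.5]
grip_width: 11.8
```

```bash
python3 st.py
```

```text
12.05 pan bay 110.77 -0.18 z 63.11 F [-2.15 -0.13 -1.55] rot [-3.1412  0.0035 -3.1023]
```

>>> carry_out(moves=[-0.001, 0, 0.0003, 0, 0, 0, 0, -0.002, 0, 0.0003, 0, 0, 0, 0, -0.003, 0, 0.0003, 0, 0, 0, 0, -0.004, 0, 0.0003, 0, 0, 0, 0, -0.005, 0, 0.0003, 0, 0, 0, 0, -0.006, 0, 0.0003, 0, 0, 0, 0, -0.007, 0, 0.0003, 0, 0, 0, 0, -0.008, 0, 0.0003, 0, 0, 0, 0])

```text
time: 12.85
tool_pos: [651.0, 68.7, 63.1]
tcp_rot: [-3.141, 0.003, -3.102]
contact_force: [-2.0, -0.2, 1.6]
grip_width: 11.4
```

```bash
python3 st.py
```

```text
12.85 pan bay 113.99 -0.22 z 63.05 F [-2.04 -0.08  1.59] rot [-3.1412  0.0035 -3.1024]
```

>>> carry_out(moves=[-0.001, 0, 0, 0, 0, 0, 0, -0.002, 0, 0, 0, 0, 0, 0, -0.003, 0, 0, 0, 0, 0, 0, -0.004, 0, 0, 0, 0, 0, 0, -0.005, 0, 0, 0, 0, 0, 0, -0.006, 0, 0, 0, 0, 0, 0, -0.007, 0, 0, 0, 0, 0, 0, -0.008, 0, 0, 0, 0, 0, 0])

```text
time: 13.65
tool_pos: [654.3, 68.9, 63.1]
tcp_rot: [-3.141, 0.004, -3.102]
contact_force: [-1.5, -0.3, 1.1]
grip_width: 11.5
```

```bash
python3 st.py
```

```text
13.65 pan bay 117.23 -0.17 z 63.07 F [-1.49 -0.28  1.12] rot [-3.1412  0.0035 -3.1023]
```

>>> carry_out(moves=[-0.001, 0, 0, 0, 0, 0, 0, -0.002, 0, 0, 0, 0, 0, 0, -0.003, 0, 0, 0, 0, 0, 0, -0.004, 0, 0, 0, 0, 0, 0, -0.005, 0, 0, 0, 0, 0, 0, -0.006, 0, 0, 0, 0, 0, 0, -0.007, 0, 0, 0, 0, 0, 0, -0.008, 0, 0, 0, 0, 0, 0])

```text
time: 14.45
tool_pos: [657.5, 69.0, 63.1]
tcp_rot: [-3.141, 0.003, -3.102]
contact_force: [-1.9, -0.7, 0.8]
grip_width: 12.1
```

```bash
python3 st.py
```

```text
14.45 pan bay 120.44 -0.21 z 63.06 F [-1.91 -0.59  0.83] rot [-3.1412  0.0035 -3.1023]
```

>>> carry_out(moves=[-0.001, 0, 0, 0, 0, 0, 0, -0.002, 0, 0, 0, 0, 0, 0, -0.003, 0, 0, 0, 0, 0, 0, -0.004, 0, 0, 0, 0, 0, 0, -0.005, 0, 0, 0, 0, 0, 0, -0.006, 0, 0, 0, 0, 0, 0, -0.007, 0, 0, 0, 0, 0, 0, -0.008, 0, 0, 0, 0, 0, 0])

```text
time: 15.25
tool_pos: [660.7, 69.1, 63.1]
tcp_rot: [-3.141, 0.003, -3.102]
contact_force: [-2.1, 0.1, 0.8]
grip_width: 12.0
```

```bash
python3 st.py
```

```text
15.25 pan bay 123.69 -0.23 z 63.08 F [-2.05  0.18  0.76] rot [-3.1412  0.0035 -3.1024]
```

>>> carry_out(moves=[-0.001, 0, 0, 0, 0, 0, 0, -0.002, 0, 0, 0, 0, 0, 0, -0.003, 0, 0, 0, 0, 0, 0, -0.004, 0, 0, 0, 0, 0, 0, -0.005, 0, 0, 0, 0, 0, 0, -0.006, 0, 0, 0, 0, 0, 0, -0.007, 0, 0, 0, 0, 0, 0, -0.008, 0, 0, 0, 0, 0, 0])

```text
time: 16.05
tool_pos: [663.2, 69.3, 63.0]
tcp_rot: [-3.141, 0.002, -3.102]
contact_force: [-6.2, 0.4, 3.3]
grip_width: 12.0
```

```bash
python3 st.py
```

```text
16.05 pan bay 126.22 -0.17 z 63.01 F [-6.14  0.68  3.26] rot [-3.1412e+00  1.7000e-03 -3.1022e+00]
```

Contact with the stop at about 6 N. I'll build up to about 10 N.

>>> carry_out(moves=[-0.0015, 0, 0, 0, 0, 0, 0, -0.003, 0, 0, 0, 0, 0, 0, -0.004, 0, 0, 0, 0, 0, 0, -0.005, 0, 0, 0, 0, 0, 0, -0.006, 0, 0, 0, 0, 0, 0, -0.006, 0, 0, 0, 0, 0, 0, -0.006, 0, 0, 0, 0, 0, 0, -0.006, 0, 0, 0, 0, 0, 0])

```text
time: 16.85
tool_pos: [664.2, 69.3, 63.0]
tcp_rot: [-3.141, -0.002, -3.102]
contact_force: [-9.9, -1.3, 5.9]
grip_width: 11.9
```

```bash
python3 st.py
```

```text
16.85 pan bay 127.15 -0.19 z 63.03 F [-9.92 -0.86  5.9 ] rot [-3.1411e+00 -1.7000e-03 -3.1020e+00]
```

>>> carry_out(moves=[-0.004, 0, 0, 0, -0.004, 0, 0, -0.0045, 0, 0, 0, -0.008, 0, 0, -0.005, 0, 0, 0, -0.008, 0, 0, -0.005, 0, 0, 0, -0.008, 0, 0, -0.005, 0, 0, 0, -0.008, 0, 0, -0.005, 0, 0, 0, -0.008, 0, 0, -0.005, 0, 0, 0, -0.008, 0, 0, -0.005, 0, 0, 0, -0.008, 0, 0])

```text
time: 17.65
tool_pos: [664.4, 69.3, 63.0]
tcp_rot: [-3.141, -0.002, -3.102]
contact_force: [-11.9, -1.4, 6.1]
grip_width: 11.7
```

```bash
python3 st.py
```

```text
17.65 pan bay 127.34 -0.22 z 63.02 F [-11.97  -0.93   6.06] rot [-3.1410e+00 -1.7000e-03 -3.1019e+00]
```

>>> carry_out(moves=[-0.0042, 0, 0, 0, -0.008, 0, 0, -0.0042, 0, 0, 0, -0.008, 0, 0, -0.0042, 0, 0, 0, -0.008, 0, 0, -0.0042, 0, 0, 0, -0.008, 0, 0, -0.0042, 0, 0, 0, -0.008, 0, 0, -0.0042, 0, 0, 0, -0.008, 0, 0, -0.0042, 0, 0, 0, -0.008, 0, 0, -0.0042, 0, 0, 0, -0.008, 0, 0])

```text
time: 18.45
tool_pos: [664.4, 69.3, 63.0]
tcp_rot: [-3.141, -0.002, -3.102]
contact_force: [-11.2, -0.4, 5.1]
grip_width: 12.0
```

```bash
python3 look.py p5 127; python3 st.py
```

```text
t 18.55 pos [664.4  69.3  63. ] [-3.1409e+00 -1.6000e-03 -3.1016e+00] F [-10.7   -0.77   5.74] w 11.5
move [ 0.0008  0.0005 -0.    ] [-0.0013 -0.003  -0.0001]
pan in bay est 127.33595335095741 -0.20759101935286925 F bay [-10.73  -0.34   5.74]
18.55 pan bay 127.34 -0.21 z 63.0 F [-10.73  -0.34   5.74] rot [-3.1409e+00 -1.6000e-03 -3.1016e+00]
```

View pics/p5.png

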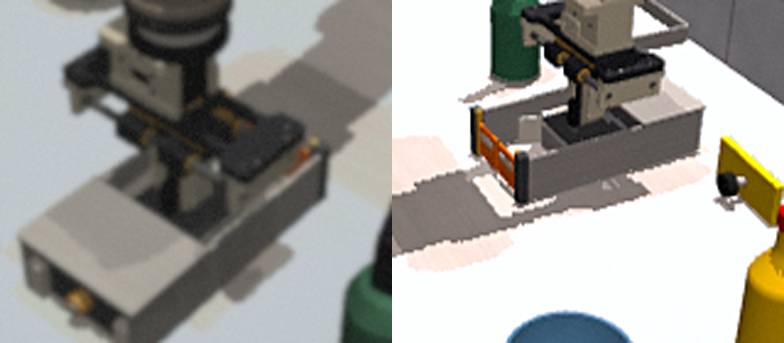

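Steady at about 11 N measured (sliding friction included) for more than 1.5 s, and both gate leaves look shut. I'll relax, then open only part-way to stay clear of the bay walls.

>>> carry_out(moves=[0, 0, 0, 0, 0, 0, 0, 0.001, 0, 0, 0, 0, 0, 0, 0.002, 0, 0, 0, 0, 0, 0, 0.002, 0, 0, 0, 0, 0, 0.2, 0.002, 0, 0, 0, 0, 0, 0.35, 0.002, 0, 0, 0, 0, 0, 0.35, 0.002, 0, 0, 0, 0, 0, 0.35, 0.002, 0, 0, 0, 0, 0, 0.35])

```text
time: 19.35
tool_pos: [663.8, 69.2, 63.0]
tcp_rot: [-3.141, -0.001, -3.102]
contact_force: [0.1, -0.4, 0.4]
grip_width: 31.5
```

```bash
python3 st.py; python3 -c "
from plant import *; print(get_obs()['grip_width'])"
```

```text
19.35 pan bay 126.78 -0.23 z 63.05 F [ 0.09 -0.43  0.42] rot [-3.1409e+00 -1.0000e-03 -3.1016e+00]
31.54306527622125
```

Open at 31.5 mm with no force. Lifting straight up, slowly at first.

>>> carry_out(moves=[0, 0, -0.02, 0, 0, 0, 0.35, 0, 0, -0.05, 0, 0, 0, 0.35, 0, 0, -0.1, 0, 0, 0, 0.35, 0, 0, -0.18, 0, 0, 0, 0.35, 0, 0, -0.28, 0, 0, 0, 0.35, 0, 0, -0.38, 0, 0, 0, 0.35, 0.05, 0, -0.45, 0, 0, 0, 0.35, 0.1, 0, -0.45, 0, 0, 0, 0.35])

```text
time: 20.15
tool_pos: [625.7, 67.8, 249.5]
tcp_rot: [-3.14, 0.01, -3.102]
contact_force: [0.2, -0.8, -0.3]
grip_width: 32.6
```

>>> carry_out(moves=[0.1, 0, 0, 0, 0, 0, 0.35, 0.2, 0, 0, 0, 0, 0, 0.35, 0.3, 0, 0, 0, 0, 0, 0.35, 0.35, 0, 0, 0, 0, 0, 0.35, 0.35, 0, 0, 0, 0, 0, 0.35, 0.35, 0, 0, 0, 0, 0, 0.35, 0.35, 0, 0, 0, 0, 0, 0.35, 0.35, 0, 0, 0, 0, 0, 0.35])

```text
time: 20.95
tool_pos: [486.8, 62.1, 248.1]
tcp_rot: [-3.14, 0.01, -3.102]
contact_force: [1.5, -1.0, -0.9]
grip_width: 32.0
```

```bash
python3 look.py p6 127; python3 - <<'E'
import cv2; from plant import *
cv2.imwrite("pics/w9.png",capture("wrist")[:,:,::-1]);cv2.imwrite("pics/s9.png",capture("scene")[:,:,::-1])
E
```

```text
t 21.05 pos [486.4  62.1 247.8] [-3.1404  0.0094 -3.1016] F [ 0.58 -0.29  0.27] w 32.1
move [-0.44    0.0012  0.4662] [-0.0024  0.018  -0.    ]
pan in bay est -50.75796811395348 -0.2595730029702752 F bay [ 0.57 -0.32  0.27]
```

View pics/p6.png

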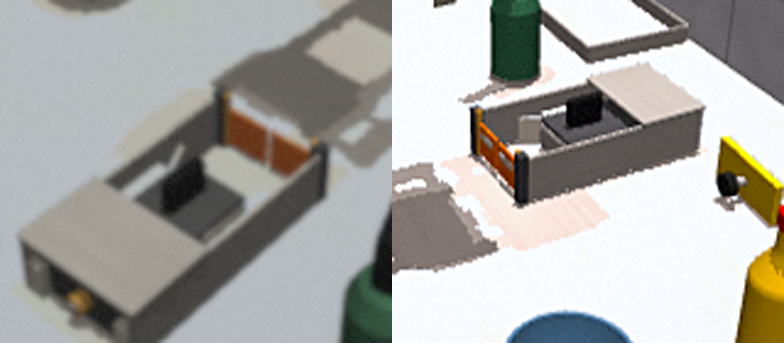

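View pics/w9.png

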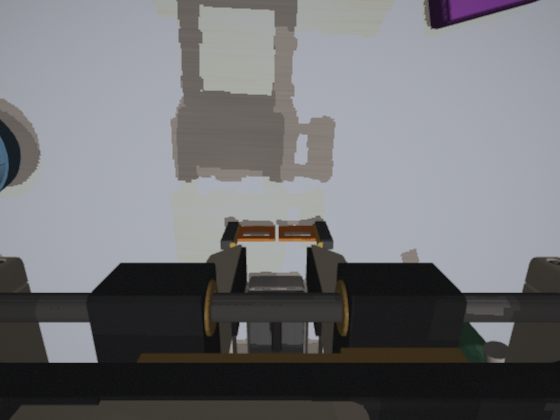

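View pics/s9.png

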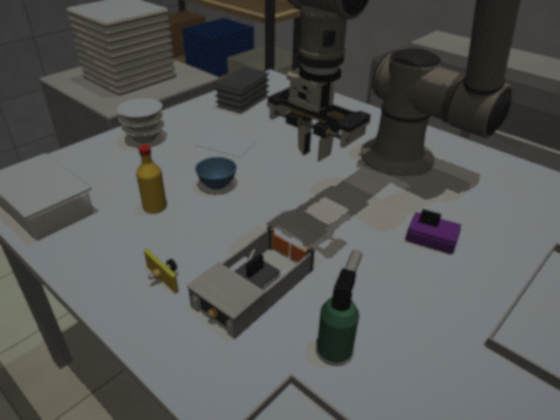

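The pan sits straight in the bay with both leaves shut (wrist (258,233) and (298,233)). The bowl, bottle and torch are at their starting pixels. Handing in.

```bash
python3 -c "
from plant import *; print(close_job())"
```

```text
the job is handed in; nothing more can be done
None
```

The pan is in the bay against the stop, and both gate leaves are shut behind it. I handed the job in at about 21 s. I gripped the pan by its fin, slid it nose first through the gate, and crept forward until it met the buffer.

**Push on the stop:** The wrist force read 9.9, 12.0, 11.2 and 10.7 N over about 1.7 s. I estimate 1–2 N of that was sliding friction, so the stop felt about 10 N. Force was only read at the end of each move and peaked at 12 N, so brief peaks between readings were not seen.

**Last checks:** In the last scene, side and wrist pictures the pan sits straight in the bay with both leaves shut. The bowl, bottle and torch look unmoved, and the robot touches nothing.

**Less than perfect:**
- **Possible slight lift:** At about 8 s the wrist read 5 N of downward pull, so the pan may have been very slightly unweighted, by a few tenths of a millimetre. I lowered the tool, and the force went back to around zero.
- **Downward load while pressing:** During the final push the tool also pressed the pan down with about 6 N.
- **Vision fit:** The wrist picture's fit of the pan's outline was off by up to 4 px, probably because of the lid's rounded edges. The grasp was still centred.

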